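Clamp an injector body and lock the bar with its thumb wedge

ROBOT

A 7-joint arm with a two-finger parallel gripper is mounted at the origin on the work surface. World frame = base frame: x ahead of the robot, y to its left, z up, the work surface at z = 0. Lengths are in m, angles in rad, forces in N, time in s.
With the tool pointing down it reaches from about 0.425 to 0.95 m from the base axis. Payload 4.7 kg.
Tool frame: the origin (TCP) lies on the centre line of the jaws, within the pads' length; the fingertips stand robot.nose_length ahead of it and the grasp point (between the pads) lies 8 mm behind it (robot.nose_length is the distance from the TCP to the fingertips, in m); z points along the fingers, x is the direction in which the jaws open and shut, and the axes are right-handed (so a half turn about z gives the same grasp; the last joint's range is limited). The gripper opens to 85 mm and grips with 20 to 120 N. Pads are 22 mm wide; open, the fingers measure 114 mm over their backs; the gripper's body (76 mm by 85 mm) begins 54 mm behind the grasp point. The pads swing forward as they close: fully open they stand 13 mm farther back than shut.
Start: joints at [-0.029, 0.469, -0.049, 1.532, 0.024, 1.141, -0.082], TCP at [0.675, 0, 0.206] pointing down, gripper open.
Joint ranges: [-2.59, 2.59], [-0.33, 1.99], [-1.39, 1.29], [0.1, 2.45], [-1.04, 4.18], [0.21, 1.99], [-2.66, 2.66]. Speed limits (rad/s): [2.57, 2.57, 3.14, 3.14, 3.14, 3.14, 3.14].

INTERFACE

Orientations are given as [roll, pitch, yaw] about the fixed x, y, z axes, in that order (R = Rz(yaw) Ry(pitch) Rx(roll)).
In Python, from plant import robot gives the robot as it stands. Calls block until the motion is done:
- robot.goto(position, orientation): joint-space move of the TCP to a pose.
- robot.move_straight(position, vel=0.15, attitude=None, contact_N=None): straight line of the TCP; attitude=None keeps the orientation; vel is the mean speed in m/s. With contact_N (N) it stops when the force on the tool has changed by that much, and returns True; else False.
- robot.move_joints(angles): joint-space move.
- robot.grip(opening, strength=None): opening from 0.0 (shut) to 1.0 (fully open); strength is the grip in N (None keeps the last); returns when the fingers have stopped.
- robot.sleep(seconds).
- robot.inverse_kinematics(position, orientation): joint angles nearest the present ones, or None.
- robot.sense(): the state.
- robot.grab_frame(name): name is "scene" or "side" or "wrist"; returns a dict with "image" (480x640x3 uint8, red, green, blue), "range_z" (480x640 float32, m along the optical axis (not along the pixel's ray), 0 where there is no reading), "fx", "fy", "cx", "cy" (pixels), "R" (3x3) and "t" (3): a world point X has camera coordinates R X + t. Camera axes: x right, y down, z forward; pixel columns grow to the right and rows downward; lengths in m; the calibration is good to about 2 mm. A picture is of the moment at which its call begins.
A pose or a line that the arm cannot do raises robot.IKError and nothing moves.
- robot.close_job(): hands the job in, once; it reports no verdict.
The state is a dict: "t": time; "joint_pos": joint angles; "joint_velocities": joint speeds; "effort": joint torques, N m; "tcp_pos": TCP position; "tcp_rot": TCP orientation; "wrist_force": force on the tool from outside, world axes, zero at the start; "torque": the same for the moment, N m; "opening": opening from 0.0 (shut) to 1.0 (fully open).
Only numpy, scipy, OpenCV 4.12 (cv2) and the standard library are available. Lean on these libraries where they do the work, as an engineer would, in place of code of your own. Each camera call takes 0.05 s, during which the arm holds its last target.

TASK

On the clamping fixture, slide the bar forward by its upright post until its nose holds the injector body against the anvil with no gap. Then slide the thumb wedge along its ramp with a firm thumb's push until it jams the bar fast and stays jammed by itself, but do not force it or squeeze the injector hard, and leave everything else on the bench where it is.

Things in the scene. Friction and masses are not known exactly. Their poses are not given: they have to be found in the camera images.
- fixture: Dark steel base plate 360 x 150 x 15 mm, fixed on the bench, place and yaw vary. Origin on the bench; +x is the closing direction, in which bar and wedge are both pushed; +y points from the bar towards the ramp block. The wedge lies in the slot between them. Plate top is 15 mm up; the slot's bar side is at y = -6 mm; aluminium ramp block 44 mm high, guide beyond the bar 46 mm.
- bar: Steel sliding bar, 200 long x 24 wide x 22 mm high, top 38 mm above the bench, with an upright post and a nose. It slides only along the fixture's x (about 1.5 N of friction, up to 75 mm of travel, no spring) and stays where left. Origin under the middle of the bar; axes as the fixture's.
- bar_post (a point): Point on the axis of the bar's upright round post (16 mm diameter, 42 mm tall above the bar's top, from 38 to 80 mm above the bench), 61 mm above the bench. The post can be pushed from behind (from fixture -x) or pinched from above.
- bar_nose (a point): Centre of the front face of the bar's nose (14 mm wide, 16 mm high), 33 mm above the bench. It is to press the injector's side.
- cradle_seat (a point): Point in the fixed cradle at the front of the fixture, 33 mm above the bench, where the injector's axis lies when it touches the anvil (a dark steel block, 49 mm high, beyond it). Axes as the fixture's. The cradle's place along the fixture varies. With the bar right home the nose is 12 mm behind this point along x.
- injector: Loose steel injector body lying across the fixture in the cradle: cylinder 24 mm diameter x 86 mm long with a black plug end and a thin nozzle end, 0.35 kg. Origin at the middle of the cylinder, on its axis, which is its y. It may lie up to 1.5 mm off the anvil.
- wedge: Loose oiled steel thumb wedge 70 long x 22 mm high, 14 mm wide in front (+x), 24 mm at the rear, in the slot, top 37 mm above the bench, 0.18 kg. Origin underneath, mid-length, on its flat face towards the bar; axes as the fixture's. Pushed 15 to 75 mm forward it jams, its origin then at fixture x -25 to +25 mm; the ramp is set by hand, so this varies and must be felt. A lip keeps it down.
- wedge_tab (a point): Centre of the wedge's upright thumb tab, 12 x 12 mm, standing from 37 to 73 mm above the bench; this point is 55 mm above the bench, 8 mm behind the wedge's middle. Push it from behind (from -x) or pinch it from above. A slowly rising push of 10 to 18 N along +x jams the wedge well; the jam holds after letting go.
- nut: Bystander: small brass ring nut, 20 mm across, on the base plate beyond the ramp block. Leave alone.
- socket: Bystander: steel socket, 22 mm across, 28 mm tall, standing on the base plate beyond the ramp block. Leave alone.
- screwdriver: Bystander: screwdriver on the bench. Leave alone.
- wrench: Bystander: wrench on the bench. Leave alone.
- cleaner: Bystander: can, 52 mm across, 130 mm tall, on the bench. Leave alone.
- weight: Bystander: dark steel cylinder, 32 mm across, 40 mm tall, on the bench. Leave alone.
Things that resemble listed ones, but are neither listed nor needed, are in the scene too. Leave any blue or red look-alike of the wedge alone. Leave any red look-alike of the injector alone.

How it is judged:
On the way, in this order (a step that is already met when the one before it is completed fails the run):
1. the bar's nose is home: the injector is held against the anvil, with the wedge still loose (x of bar_nose in the frame of cradle_seat above -0.0138 m and contact force between wedge and bar below 3 N), for 0.2 s.
2. the wedge is jammed between ramp and bar (contact force between wedge and bar above 5 N), for 0.2 s.
At the end, for the whole second after the job is handed in: The nose is within 1.8 mm of its home against the seated injector, the injector lies in its cradle against the anvil (within 3 mm), and the wedge, flat in its slot and released, presses by itself with more than 5 N on the bar; bar and wedge are at rest (x of bar_nose in the frame of cradle_seat above -0.0138 m and x of injector in the frame of cradle_seat above -0.003 m and z of injector in the frame of cradle_seat below 0.004 m and contact force between wedge and bar above 5 N and z of wedge in the frame of fixture below 0.0185 m and linear speed of each of wedge, bar below 0.01 m/s); the robot touches nothing.
It fails at once if the wedge is forced: driven in so hard that it presses on the bar with more than 30 N (contact force between wedge and bar above 30 N).
It fails at once if the bar squeezes the injector with more than 40 N (contact force between bar and injector above 40 N).
It fails at once if a bystander (nut, socket, screwdriver, wrench, can or weight) is moved by more than 20 mm (distance of any of nut, socket, screwdriver, wrench, cleaner, weight from where it was at the start of the episode above 0.02 m).
It also fails if it takes over 64 s, if anything falls off the work surface, if the arm or the gripper's body presses on something with over 40 N, if the wrist force passes 120 N, or if a joint passes its speed limit or range.

## Working session

There is one attempt and no reset: what is moved stays moved. The work goes in short steps, each a Python script; the robot and the scene stay as the last script left them, time stands still between calls to the robot, and variables do not carry over. Pictures are saved under pics/ and viewed, and the job is handed in when it is done.

```bash
mkdir -p pics; ls; python3 - <<'E'
from plant import robot
import cv2,numpy as np
print(robot.nose_length, robot.sense())
for n in("scene","side","wrist"):
    f=robot.grab_frame(n); np.savez(f"pics/{n}0.npz",**f); cv2.imwrite(f"pics/{n}0.png",f["image"][:,:,::-1])
    print(n,f["fx"],f["cx"],f["cy"],-f["R"].T@f["t"])
E
```

```text
pics
0.011 {'t': 0.0, 'joint_pos': array([-0.02891444,  0.46949113, -0.04859553,  1.53371624,  0.02411109,
        1.14100498, -0.08233126]), 'joint_velocities': array([ 0.00052889,  0.00030305,  0.00011027, -0.00010768, -0.00150836,
       -0.00103682,  0.00072347]), 'effort': array([ 1.18357209e-03, -5.10321057e+01, -4.63755790e-02, -2.37716943e+01,
        1.05899444e-02,  7.35067850e-03,  1.56414734e-05]), 'tcp_pos': array([6.74350386e-01, 1.46926479e-05, 2.05018542e-01]), 'tcp_rot': array([3.14150717e+00, 2.03177556e-03, 2.03788351e-05]), 'wrist_force': array([-0.13562062, -0.16558748,  0.3939871 ]), 'torque': array([ 0.03446752,  0.00636252, -0.0362729 ]), 'opening': 0.9955313773643203}
scene 437.08286158161127 312.4377004927052 243.7790697212275 [ 1.11084257 -0.00954145  0.82593171]
side 437.73322358644106 319.77723389691283 238.83208116892337 [0.00765206 0.6331276  0.85067187]
wrist 432.3655123982943 317.3999239555615 237.24340383362974 [0.6754997  0.07876539 0.37236878]
```

View pics/scene0.png

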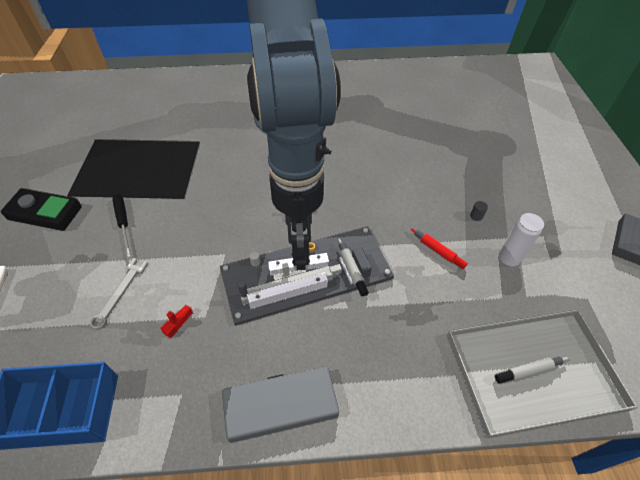

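View pics/side0.png

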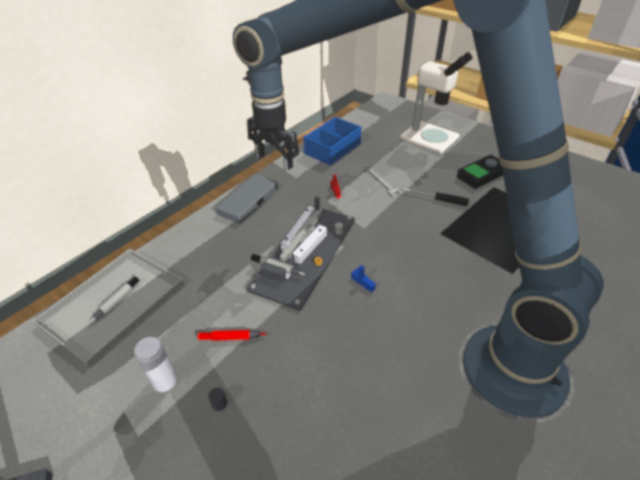

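View pics/wrist0.png

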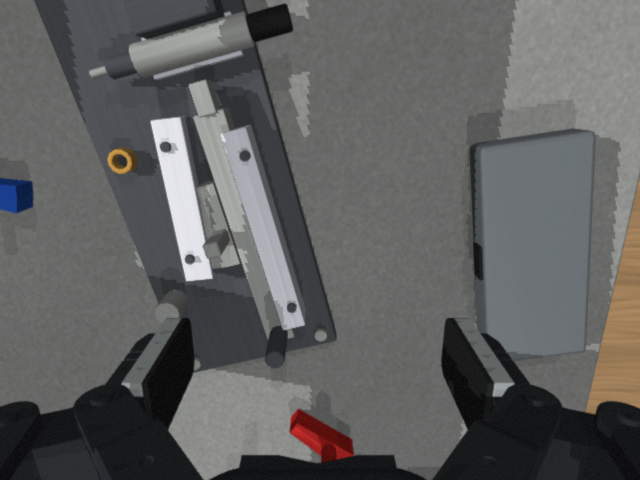

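The wrist view shows the fixture clearly. The injector is at the top (about 200,45), the bar post at about (277,345) and the wedge tab at about (215,245). The socket is at about (170,303) and the nut at (120,160). Next I'll enlarge it.

```bash
cat > h.py <<'E'
import numpy as np,cv2
def pt(f,u,v,z):
    "ray-plane world z"
    R=np.asarray(f["R"]);t=np.asarray(f["t"]);C=-R.T@t
    d=R.T@np.array([(u-f["cx"])/f["fx"],(v-f["cy"])/f["fy"],1.]);return C+d*(z-C[2])/d[2]
def dp(f,u,v):
    R=np.asarray(f["R"]);t=np.asarray(f["t"]);z=float(f["range_z"][int(round(v)),int(round(u))])
    return R.T@(np.array([(u-f["cx"])/f["fx"],(v-f["cy"])/f["fy"],1.])*z-t)
def proj(f,X):
    c=np.asarray(f["R"])@X+f["t"];return np.array([f["fx"]*c[0]/c[2]+f["cx"],f["fy"]*c[1]/c[2]+f["cy"]])
E
python3 - <<'E'
from h import *
im=cv2.imread("pics/wrist0.png")
c=cv2.resize(im[180:380,140:340],None,fx=3,fy=3,interpolation=cv2.INTER_CUBIC);cv2.imwrite("pics/c1.png",c)
c=cv2.resize(im[0:190,80:330],None,fx=3,fy=3,interpolation=cv2.INTER_CUBIC);cv2.imwrite("pics/c2.png",c)
E
```

```text
(no output)
```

View pics/c1.png

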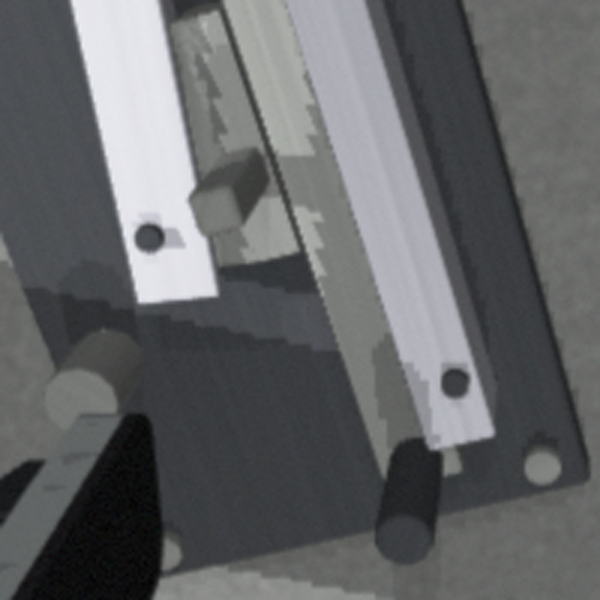

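View pics/c2.png

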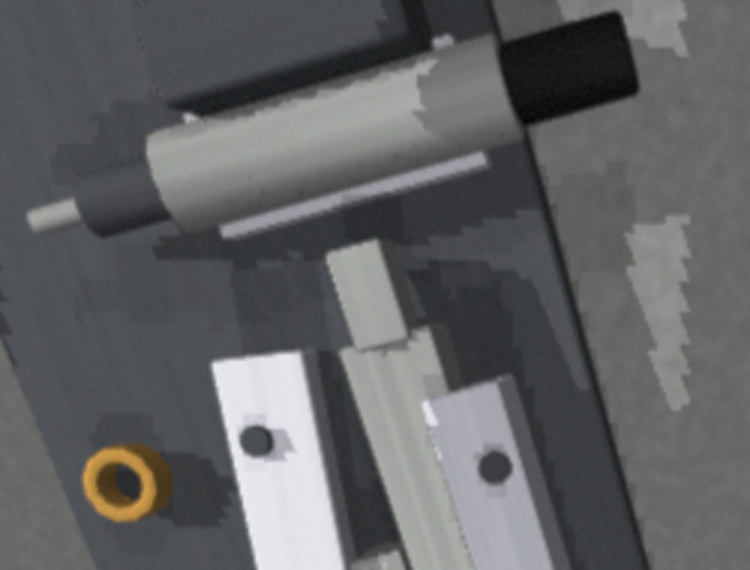

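```bash
python3 - <<'E'
from h import *
f=dict(np.load("pics/wrist0.npz"))
A=lambda u,v,z:pt(f,140+u/3,180+v/3,z)
B=lambda u,v,z:pt(f,80+u/3,u*0+v/3,z)
def L(n,a,b): d=b-a;print(n,a.round(4),b.round(4),"yaw",np.degrees(np.arctan2(d[1],d[0])).round(2),np.linalg.norm(d).round(4))
L("slot edge",A(380,470,.038),A(232,10,.038))
L("guide",A(430,447,.046),A(290,0,.046))
L("guide full right",A(494,435,.046),B(512,377,.046))
L("plate",A(588,478,.015),A(465,0,.015))
L("ramp left",A(140,303,.044),B(212,362,.044))
L("injector front tangent(cradle)",B(222,232,.033),B(488,158,.033))
print("post",A(405,538,.08),dp(f,275,359));print("tab",A(216,212,.073),dp(f,212,250))
print("nose",B(327,252,.041),B(380,240,.041),dp(f,199,86))
print("inj ends",B(148,150,.033),B(190,230,.033),B(495,35,.033),B(525,125,.033),dp(f,80+330/3,130/3))
print("anvil/inj line",dp(f,80+300/3,20))
E
```

```text
slot edge [ 0.6303 -0.1219  0.038 ] [0.5969 0.0144 0.038 ] yaw 103.79 0.1403
guide [ 0.6459 -0.1096  0.046 ] [0.6137 0.0185 0.046 ] yaw 104.12 0.1321
guide full right [ 0.6641 -0.1058  0.046 ] [0.6263 0.0586 0.046 ] yaw 102.96 0.1687
plate [ 0.6924 -0.1386  0.015 ] [0.6564 0.0127 0.015 ] yaw 103.38 0.1555
ramp left [ 0.567  -0.0659  0.044 ] [0.5527 0.0621 0.044 ] yaw 96.37 0.1289
injector front tangent(cradle) [0.5548 0.0924 0.033 ] [0.6211 0.1091 0.033 ] yaw 14.14 0.0683
post [ 0.64176822 -0.11683898  0.08      ] [ 0.64183937 -0.11618024  0.0805338 ]
tab [ 0.59754008 -0.02891641  0.073     ] [ 0.59737027 -0.02868421  0.07219398]
nose [0.58240405 0.08755375 0.041     ] [0.59539553 0.09025447 0.041     ] [0.58935593 0.08619293 0.04038188]
inj ends [0.53912578 0.11102384 0.033     ] [0.54698129 0.09290532 0.033     ] [0.62417548 0.1358372  0.033     ] [0.63034084 0.11641991 0.033     ] [0.58670237 0.11409453 0.04498015]
anvil/inj line [0.58261285 0.12801807 0.04984691]
```

```bash
cat >> h.py <<'E'
yaw=np.radians(103.5);d=np.array([np.cos(yaw),np.sin(yaw),0]);post=np.array([.6418,-.1168,0]);tab=np.array([.5975,-.0289,0])
O=[np.pi,0,yaw-np.pi/2]
E
python3 - <<'E'
from plant import robot
from h import *
robot.grip(0.0,40)
p=post-.048*d
robot.goto([p[0],p[1],.16],O)
p[2]=.064;robot.move_straight(p,vel=.1)
s=robot.sense();print(s["t"],s["tcp_pos"],s["wrist_force"],s["opening"])
f=robot.grab_frame("wrist");cv2.imwrite("pics/w1.png",f["image"][:,:,::-1])
f=robot.grab_frame("scene");cv2.imwrite("pics/s1.png",cv2.resize(f["image"][180:360,180:420,::-1],None,fx=3,fy=3))
E
```

```text
2.75 [ 0.65369751 -0.16358837  0.06483395] [ 0.79548106 -0.24358124  0.60670234] 0.0015802103966763867
```

View pics/w1.png

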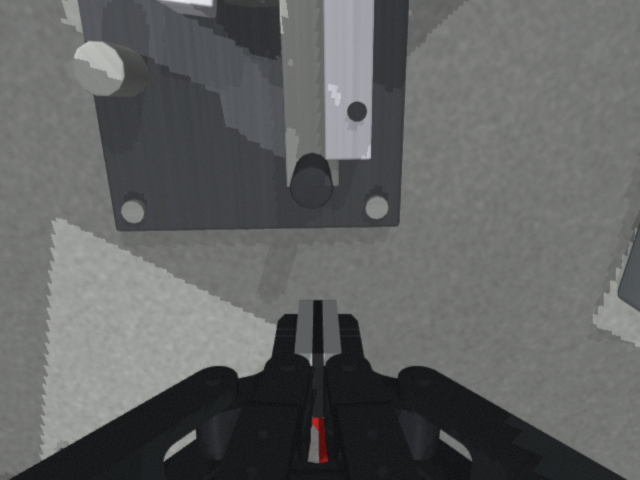

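View pics/s1.png

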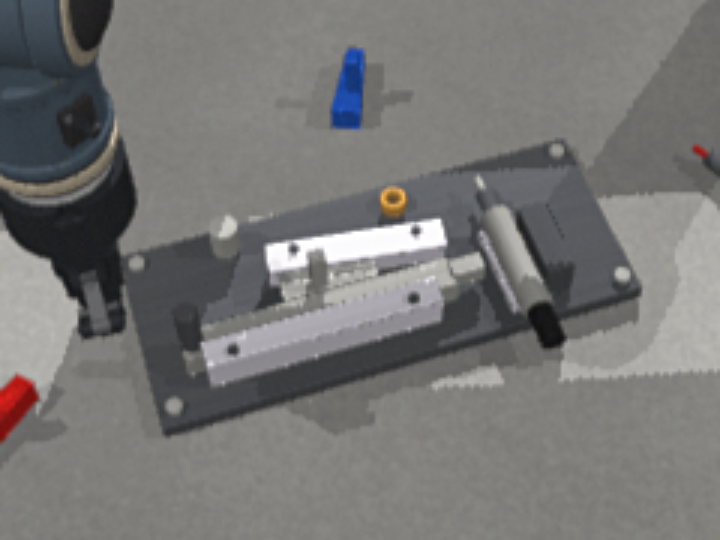

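The closed fingers (318,300–350) are lined up behind the post (312,185), so I'll push.

```bash
python3 - <<'E'
from plant import robot
from h import *
def rep(r=None):
    s=robot.sense();print(r,round(s["t"],2),"x",round((s["tcp_pos"]-post)@d,4),"F",(s["wrist_force"]@d).round(2),s["wrist_force"].round(2))
rep()
p=post-.034*d;p[2]=.064;robot.move_straight(p,vel=.05);rep()
p=post+.005*d;p[2]=.064;r=robot.move_straight(p,vel=.012,contact_N=6);rep(r)
robot.sleep(.3);rep()
f=robot.grab_frame("scene");cv2.imwrite("pics/s2.png",cv2.resize(f["image"][180:360,180:420,::-1],None,fx=3,fy=3))
E
```

```text
None 2.85 x -0.0483 F 0.39 [-0.35  0.32 -0.53]
None 3.28 x -0.0333 F -0.26 [ 0.5  -0.14 -0.08]
False 6.68 x 0.0049 F 0.08 [-0.51 -0.03 -0.87]
None 6.98 x 0.005 F -0.18 [ 0.04 -0.17  0.3 ]
```

View pics/s2.png

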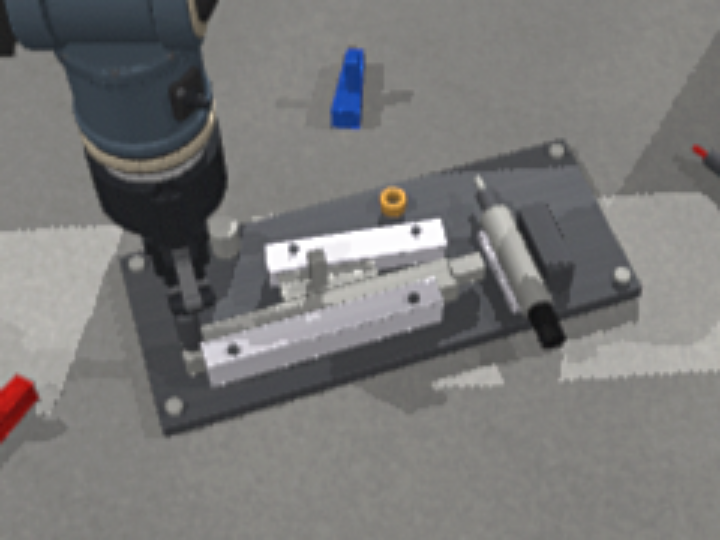

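```bash
python3 - <<'E'
from plant import robot
from h import *
s=robot.sense();print(s["tcp_pos"],s["tcp_rot"])
f=robot.grab_frame("wrist");cv2.imwrite("pics/w3.png",f["image"][:,:,::-1])
f=robot.grab_frame("side");np.savez("pics/side3.npz",**f);cv2.imwrite("pics/d3.png",cv2.resize(f["image"][130:320,200:400,::-1],None,fx=3,fy=3))
print(proj(f,s["tcp_pos"]),proj(f,s["tcp_pos"]-[0,0,.011]))
E
```

```text
[ 0.64063109 -0.11194815  0.06399954] [ 3.14158560e+00 -1.75604905e-05  2.35586132e-01]
[315.76553026 202.98863637] [315.8443148  205.97921822]
```

View pics/w3.png

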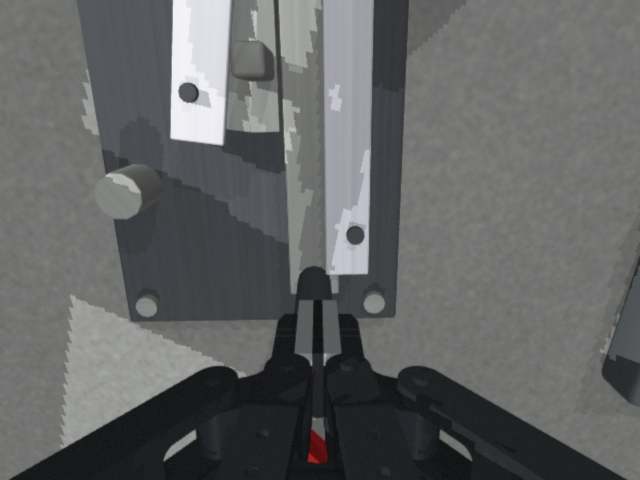

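View pics/d3.png

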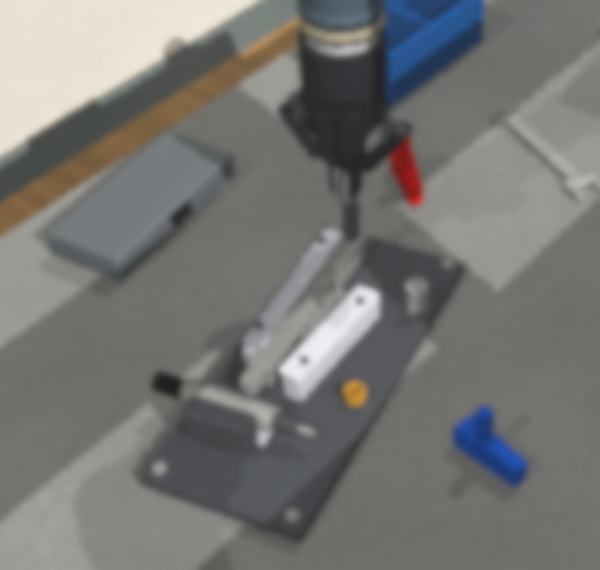

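```bash
python3 - <<'E'
from plant import robot
from h import *
f=robot.grab_frame("wrist");np.savez("pics/wrist3.npz",**f);s=robot.sense();T=s["tcp_pos"]
print(np.round(f["R"],3),-f["R"].T@f["t"])
print("tcp,tip",proj(f,T),proj(f,T-[0,0,.011]))
print("posttop meas",pt(f,314,281,.08),[dp(f,u,v).round(4) for u,v in((314,275),(314,285),(318,310),(303,310),(330,310),(303,340),(303,302))])
q=post.copy()
for z in(.08,.04):
  q[2]=z;print("proj post",proj(f,q))
g=dict(np.load("pics/side0.npz"));q=post.copy();q[2]=.08;print("side0",proj(g,q));cv2.imwrite("pics/d0.png",cv2.resize(g["image"][160:310,240:370,::-1],None,fx=4,fy=4))
g=dict(np.load("pics/scene0.npz"));print("scene",proj(g,q))
E
```

```text
[[ 0.973  0.232  0.001]
 [ 0.22  -0.925  0.309]
 [ 0.073 -0.301 -0.951]] [ 0.62291713 -0.03538602  0.23121499]
tcp,tip [315.81284919 291.41118546] [315.88037739 280.89262037]
posttop meas [ 0.6372513  -0.10054806  0.08      ] [array([ 0.6393, -0.1102,  0.051 ]), array([ 0.6395, -0.1105,  0.061 ]), array([ 0.639 , -0.1016,  0.1008]), array([ 0.6341, -0.1025,  0.1012]), array([ 0.6429, -0.1006,  0.101 ]), array([ 0.6348, -0.1034,  0.1183]), array([ 0.6341, -0.1035,  0.0935])]
proj post [315.76733007 320.52172714]
proj post [316.00478543 279.50157873]
side0 [316.41591601 197.57795124]
scene [240.11032168 283.87418296]
```

View pics/d0.png

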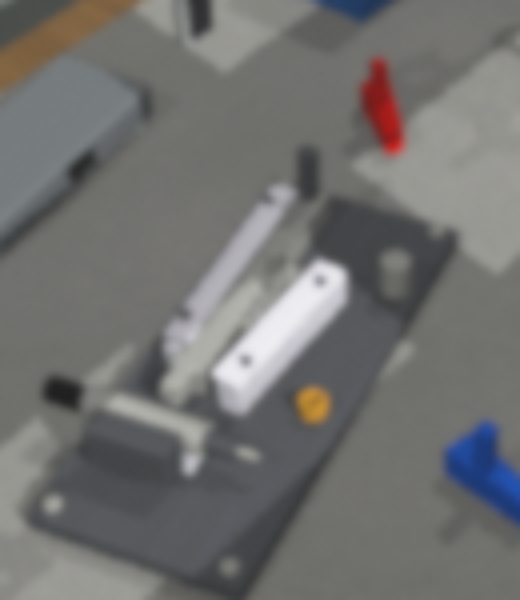

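The fingertips went over the post with no contact. The depth readings put the visible fingertips at about z 0.09 while the TCP read 0.064. I'll back off and measure where the tips really are.

```bash
python3 - <<'E'
from plant import robot
from h import *
p=post-.048*d;p[2]=.064;robot.move_straight(p,vel=.08)
f=robot.grab_frame("wrist");s=robot.sense();T=s["tcp_pos"];print(T,s["t"])
for v in range(290,352,5): print(v,[dp(f,u,v).round(4).tolist() for u in(303,333)])
g=robot.grab_frame("side");np.savez("pics/side4.npz",**g)
print(proj(g,T-[0,0,.011]),proj(g,T+[0,0,.03]))
x=(proj(g,T)).astype(int);cv2.imwrite("pics/d4.png",cv2.resize(g["image"][x[1]-50:x[1]+50,x[0]-50:x[0]+50,::-1],None,fx=6,fy=6,interpolation=cv2.INTER_CUBIC));print(x)
cv2.imwrite("pics/w4.png",cv2.resize(f["image"][260:380,240:400,::-1],None,fx=5,fy=5,interpolation=cv2.INTER_CUBIC))
E
```

```text
[ 0.65297459 -0.16252466  0.06392365] 8.05
290 [[0.6522, -0.1929, 0.0], [0.6694, -0.1894, -0.0013]]
295 [[0.653, -0.1968, -0.0015], [0.6701, -0.1923, -0.0007]]
300 [[0.6462, -0.154, 0.0926], [0.6566, -0.1517, 0.0922]]
305 [[0.6463, -0.1538, 0.0968], [0.6565, -0.1517, 0.0962]]
310 [[0.6465, -0.1544, 0.0992], [0.6563, -0.1517, 0.1]]
315 [[0.6465, -0.1536, 0.1044], [0.656, -0.1512, 0.1046]]
320 [[0.6467, -0.154, 0.1069], [0.6561, -0.1518, 0.1068]]
325 [[0.6468, -0.1539, 0.1101], [0.656, -0.1519, 0.1098]]
330 [[0.6469, -0.1541, 0.113], [0.6558, -0.1516, 0.1135]]
335 [[0.6471, -0.1545, 0.1152], [0.6559, -0.1522, 0.1155]]
340 [[0.647, -0.1539, 0.119], [0.6556, -0.1516, 0.1194]]
345 [[0.6471, -0.1535, 0.1222], [0.6555, -0.1516, 0.1222]]
350 [[0.6472, -0.1538, 0.1243], [0.6553, -0.1513, 0.1252]]
[323.48547481 195.80414786] [323.36558093 184.54752804]
[323 192]
```

View pics/d4.png

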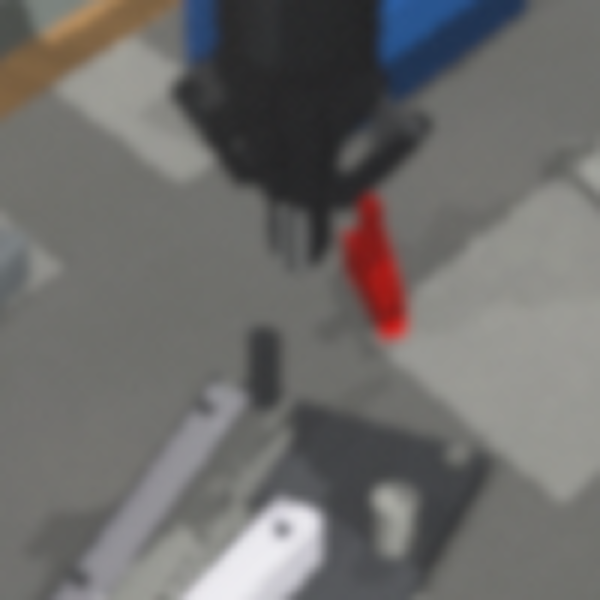

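View pics/w4.png

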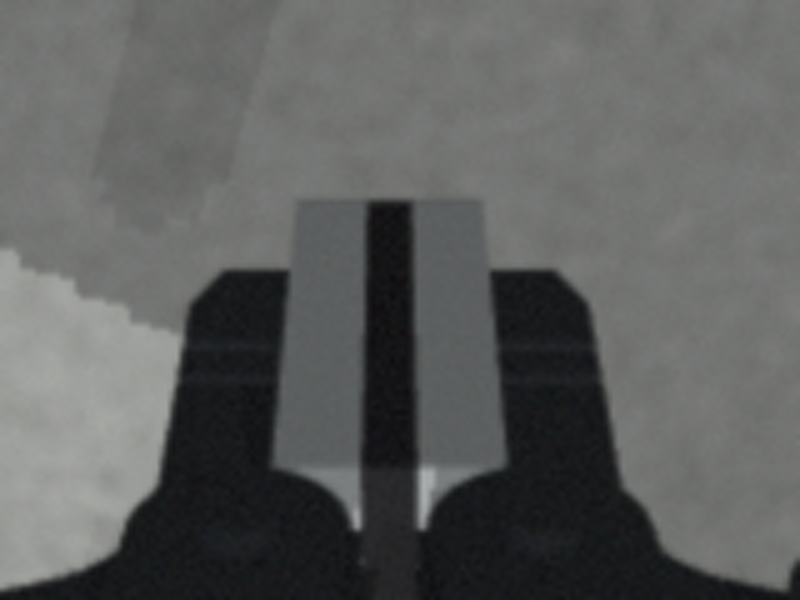

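Both cameras agree: the tips are about 28 mm above the reported TCP, not 11 mm below it. I'll lower to TCP z 0.026, which is safe under either reading, with a contact guard, and check again.

```bash
python3 - <<'E'
from plant import robot
from h import *
p=post-.048*d;p[2]=.026;print(robot.move_straight(p,vel=.06,contact_N=5))
f=robot.grab_frame("wrist");s=robot.sense();print(s["tcp_pos"],s["t"],s["wrist_force"].round(2))
for v in (296,300,304,320): print(v,[dp(f,u,v).round(4).tolist() for u in(303,333)])
g=robot.grab_frame("side")
cv2.imwrite("pics/d5.png",cv2.resize(g["image"][142:242,273:373,::-1],None,fx=6,fy=6,interpolation=cv2.INTER_CUBIC))
cv2.imwrite("pics/w5.png",f["image"][:,:,::-1])
E
```

```text
False
[ 0.65341142 -0.16356538  0.02637009] 8.9333 [0.93 1.   0.25]
296 [[0.6505, -0.1795, -0.0003], [0.6648, -0.1761, -0.0003]]
300 [[0.6465, -0.1546, 0.055], [0.657, -0.1526, 0.0541]]
304 [[0.6465, -0.154, 0.0591], [0.6567, -0.1521, 0.0581]]
320 [[0.647, -0.1548, 0.0689], [0.6563, -0.1521, 0.0696]]
```

View pics/d5.png

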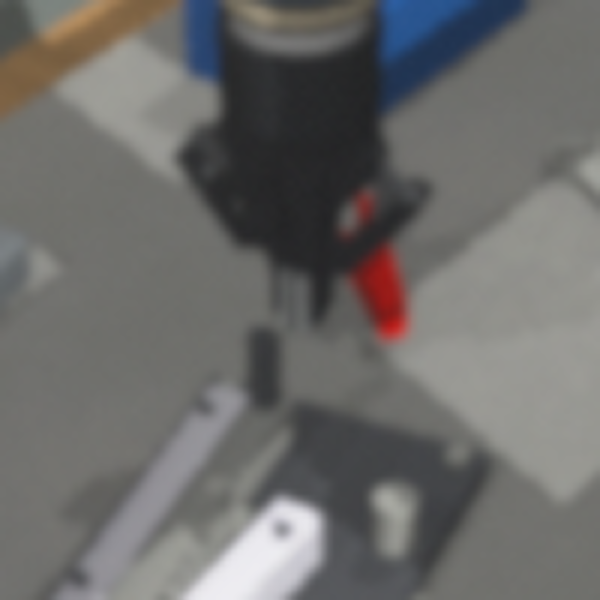

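View pics/w5.png

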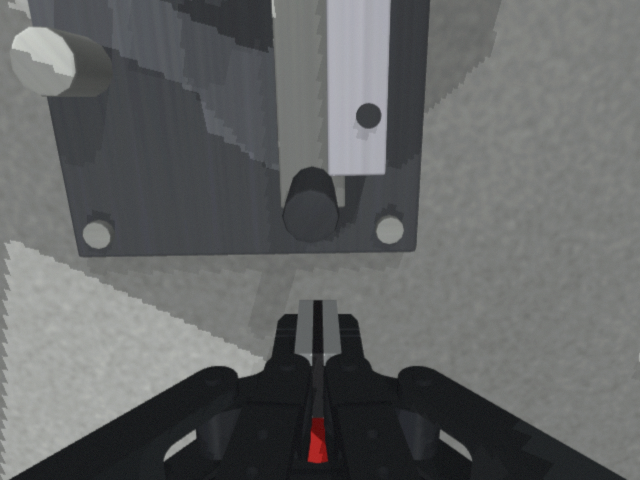

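```bash
cat >> h.py <<'E'
yv=np.array([-d[1],d[0],0])
E
python3 - <<'E'
from plant import robot
from h import *
def rep(r=None):
    s=robot.sense();print(r,round(s["t"],2),"x",round((s["tcp_pos"]-post)@d,4),"F",(s["wrist_force"]@d).round(2),s["wrist_force"].round(2),s["tcp_pos"][2].round(4))
q=post+.0015*yv
p=q-.028*d;p[2]=.026;robot.move_straight(p,vel=.05,contact_N=6);rep()
p=q+.003*d;p[2]=.026;r=robot.move_straight(p,vel=.012,contact_N=6);rep(r)
robot.sleep(.2);rep()
f=robot.grab_frame("scene");cv2.imwrite("pics/s6.png",cv2.resize(f["image"][180:360,180:420,::-1],None,fx=3,fy=3))
f=robot.grab_frame("wrist");cv2.imwrite("pics/w6.png",f["image"][:,:,::-1])
E
```

```text
None 9.53 x -0.0277 F 0.17 [-0.16  0.13 -0.45] 0.0261
True 11.35 x -0.0054 F 0.11 [-0.14  0.08  1.34] 0.0257
None 11.55 x -0.0056 F 0.58 [-0.49  0.48  0.27] 0.025
```

View pics/s6.png

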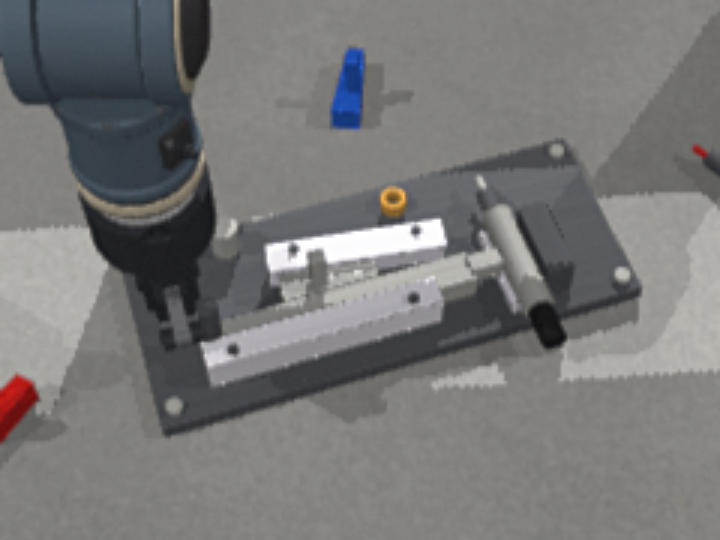

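View pics/w6.png

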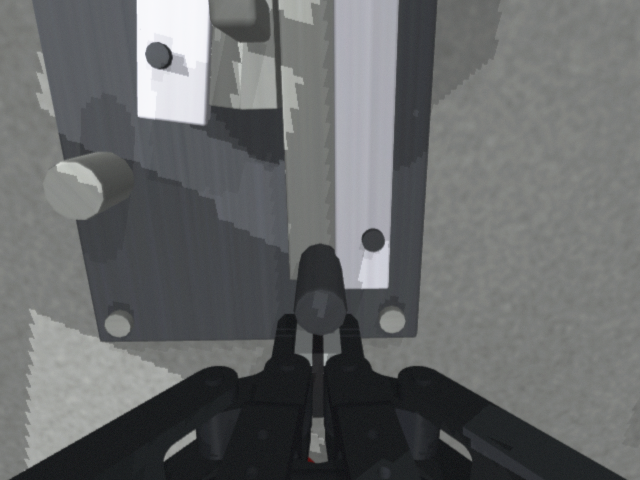

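```bash
python3 - <<'E'
from plant import robot
from h import *
def rep(r=None):
    s=robot.sense();print(r,round(s["t"],2),"x",round((s["tcp_pos"]-post)@d,4),"F",(s["wrist_force"]@d).round(2),s["tcp_pos"][2].round(4))
q=post+.0015*yv
p=q+.004*d;p[2]=.026;r=robot.move_straight(p,vel=.008,contact_N=9);rep(r)
for i in range(2): robot.sleep(.15);rep()
f=robot.grab_frame("scene");cv2.imwrite("pics/s7.png",cv2.resize(f["image"][240:310,300:400,::-1],None,fx=7,fy=7,interpolation=cv2.INTER_CUBIC))
f=robot.grab_frame("side");cv2.imwrite("pics/d7.png",cv2.resize(f["image"][220:310,230:330,::-1],None,fx=6,fy=6,interpolation=cv2.INTER_CUBIC))
E
```

```text
True 12.35 x -0.0056 F -0.72 0.025
None 12.5 x -0.0057 F -0.47 0.0245
None 12.65 x -0.0056 F -0.47 0.0243
```

View pics/s7.png

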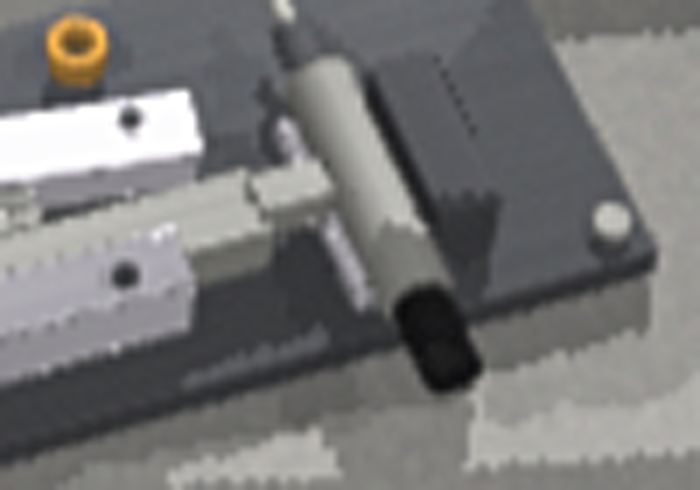

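View pics/d7.png

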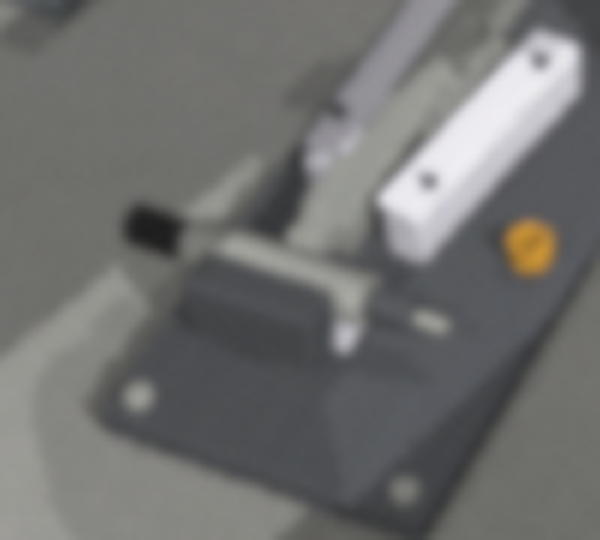

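A second push to 9 N gave no further advance, which means a hard stop. The nose is touching the injector at about (325,190), and the injector is against the anvil. Now the wedge.

```bash
python3 - <<'E'
from plant import robot
from h import *
s=robot.sense();p=s["tcp_pos"]-.012*d;robot.move_straight(p,vel=.06)
p[2]=.09;robot.move_straight(p,vel=.15)
p=tab-.042*d;p[2]=.09;robot.move_straight(p,vel=.15)
f=robot.grab_frame("wrist");np.savez("pics/wrist8.npz",**f);s=robot.sense();print(s["t"],s["tcp_pos"])
q=tab.copy();q[2]=.073;print(proj(f,q))
cv2.imwrite("pics/w8.png",f["image"][:,:,::-1])
E
```

```text
14.3833 [ 0.60773265 -0.07118789  0.08990843]
[315.42906294 183.65794177]
```

View pics/w8.png

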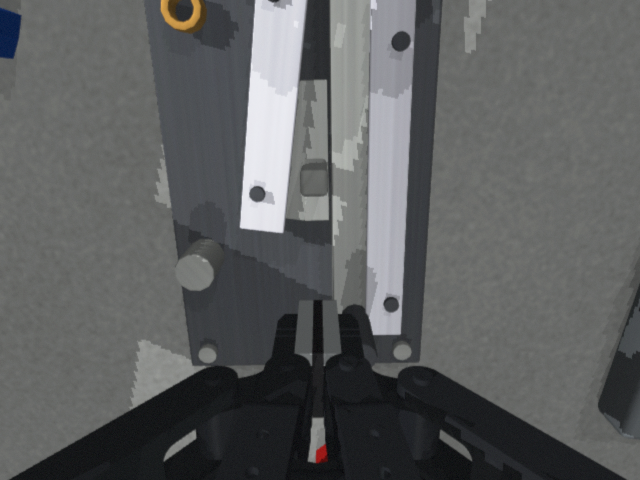

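```bash
cat > w.py <<'E'
from plant import robot
from h import *
def rep(r=None):
    s=robot.sense();print(r,round(s["t"],2),"x",round((s["tcp_pos"]-tab)@d,4),"F",(s["wrist_force"]@d).round(2),s["wrist_force"].round(2),s["tcp_pos"][2].round(4))
E
python3 - <<'E'
from w import *
p=tab-.027*d;p[2]=.09;robot.move_straight(p,vel=.08)
p[2]=.028;print(robot.move_straight(p,vel=.08,contact_N=6));rep()
p=tab+.07*d;p[2]=.028;r=robot.move_straight(p,vel=.012,contact_N=5);rep(r)
robot.sleep(.15);rep()
f=robot.grab_frame("scene");cv2.imwrite("pics/s9.png",cv2.resize(f["image"][180:360,180:420,::-1],None,fx=3,fy=3))
E
```

```text
False
None 15.64 x -0.0271 F 0.01 [ 0.87  0.22 -0.28] 0.0284
True 19.97 x 0.0242 F 0.16 [0.34 0.25 1.18] 0.0282
None 20.12 x 0.0238 F 0.09 [-0.53 -0.03 -0.32] 0.0278
```

View pics/s9.png

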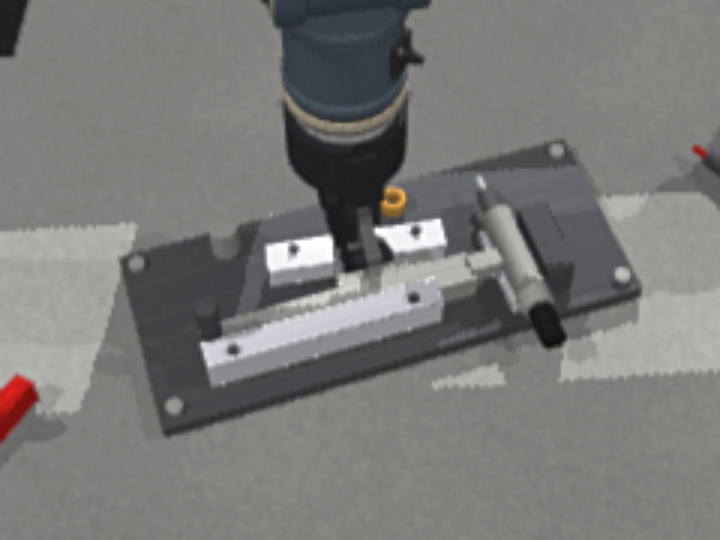

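The wedge travelled about 40 mm and then resisted. Next is the slowly rising push.

```bash
python3 - <<'E'
from w import *
for N in (8,12,13.5):
    p=robot.sense()["tcp_pos"];q=tab+((p-tab)@d+.012)*d;q[2]=.028
    r=robot.move_straight(q,vel=.004,contact_N=N);rep(r)
    robot.sleep(.1);rep()
E
```

```text
True 21.54 x 0.0242 F 0.18 [-0.16  0.14 -0.53] 0.0281
None 21.64 x 0.0241 F 0.19 [-0.3   0.12  0.72] 0.0277
True 23.46 x 0.0244 F -0.75 [ 0.18 -0.73  0.63] 0.0279
None 23.56 x 0.0243 F -0.6 [-0.05 -0.63 -0.43] 0.0276
True 25.41 x 0.0243 F -0.27 [-0.31 -0.35 -0.2 ] 0.0275
None 25.51 x 0.0242 F 0.23 [ 0.74  0.41 -0.16] 0.0272
```

```bash
python3 - <<'E'
from w import *
p=robot.sense()["tcp_pos"]-.012*d;robot.move_straight(p,vel=.04)
p[2]=.12;robot.move_straight(p,vel=.12)
p-=.03*d;robot.move_straight(p,vel=.12);robot.sleep(.3)
f=robot.grab_frame("wrist");np.savez("pics/wrist10.npz",**f);cv2.imwrite("pics/w10.png",f["image"][:,:,::-1]);rep()
f=robot.grab_frame("scene");cv2.imwrite("pics/s10.png",cv2.resize(f["image"][180:360,180:420,::-1],None,fx=3,fy=3))
E
```

```text
None 27.62 x -0.0171 F -0.31 [ 0.94 -0.09  0.84] 0.12
```

View pics/w10.png

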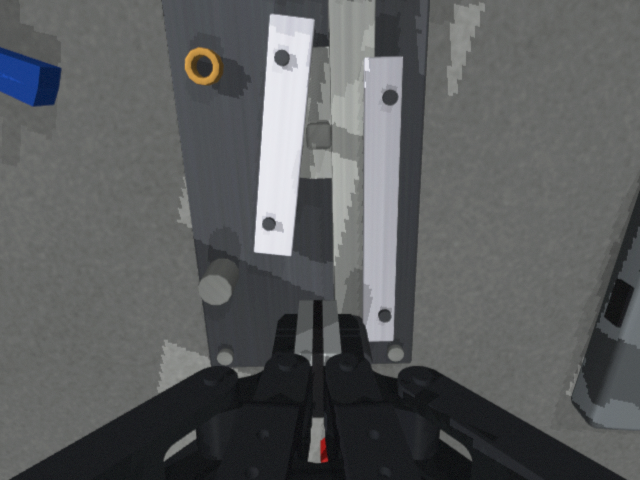

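View pics/s10.png

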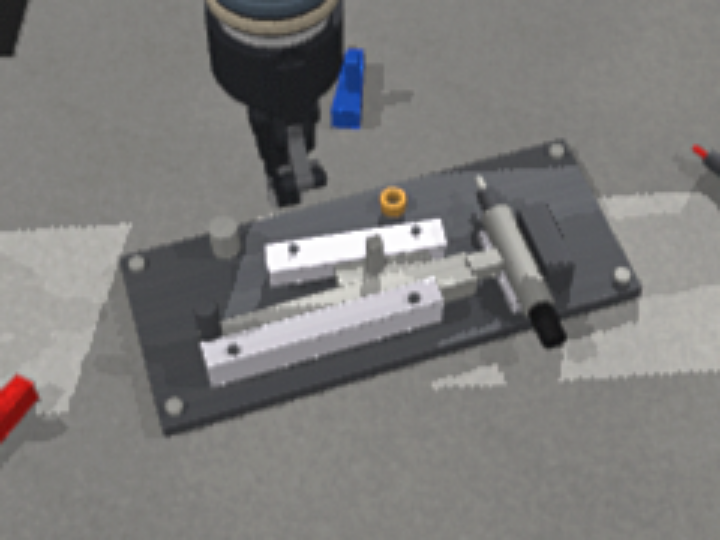

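```bash
python3 - <<'E'
from w import *
f=dict(np.load("pics/wrist10.npz"));t=pt(f,319,129,.073)
print("tab",t,(t-tab)@d)
robot.close_job();rep()
E
```

```text
tab [0.58752102 0.01549425 0.073     ] 0.04549718049284429
the job is handed in; nothing more can be done
the job is handed in; nothing more can be done
```

I slid the bar home, jammed the wedge, backed the gripper clear and handed the job in about 28 s into the 64 s allowed. No verdict was given.

- **Bar:** I pushed it forward about 13 mm by its post until the nose held the injector against the anvil. A second push to about 9 N moved it no further.
- **Wedge:** It slid about 42 mm by its tab before it resisted. Slow pushes to 8, 12 and 13.5 N then moved it only about 0.3 mm.
- **After letting go:** In the pictures the wedge filled the slot, the nose still touched the injector, and the nut and socket had not moved. I did not check the other bystanders again, but the arm worked only over the fixture.

**What disagreed:** My first push missed because the shut fingertips were about 28 mm above the reported TCP, not 11 mm below it as the description says. They passed over the post without touching it, so I worked from the measured height after that.

**What I could not check:** The wedge's own force on the bar cannot be read. I judged the jam from the push force and from the wedge staying put after I let go.

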